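# Hold the sample chamber's lid at the inspection mark

### The job

A small bottle has been left standing on the lid of the cream sample chamber: lift it off and stand it upright in the blue drip tray, without dropping it. Then raise the lid by its black handle until the lid lies in line with the red pointer beside it, and finish there still holding the lid steady with the gripper, because it falls shut by itself. Do not shift the pointer, or the beaker, jar and spatula lying about.

Things in the scene. Friction and masses are not known exactly. Their poses are not given: they have to be found in the camera images.
- chamber: Cream sample chamber, a fixed open-topped box 200 x 200 x 100 mm; origin at the centre of its underside, on the table; z up. Its x axis runs along the hinge line, its +y side carries the hinge and its -y side is where the lid opens. It stands turned by up to 0.35 rad. On its +x end, 115 to 124 mm from the chamber's centre plane, a fixed wire sector (6 mm wire, radius 200 mm about the hinge) with tick marks rises up to 290 mm above the table; keep the gripper clear of it.
- lid_hinge (a point): Point on the lid's hinge axis, mid-length: 95 mm to the chamber's +y side of its centre and 107 mm above the table. The axis is parallel to the chamber's x axis.
- lid_handle (a point): Centre of the grip bar of the black handle on the lid: a round bar of 12 mm diameter parallel to the hinge, 78 mm free between its two legs, its centre 39 mm above the lid's top face. With the lid shut it is 150 mm from the hinge axis towards chamber -y and 45 mm above the hinge axis; it swings with the lid. Its axes are the lid's: x along the hinge, y in the plane of the lid, z normal to it.
- lid (a joint): Angle of the white lid (200 x 200 x 12 mm, 0.28 to 0.46 kg) in rad: 0 shut, grows as the handle side swings up; stop at 1.25. Nearly frictionless: falls shut whenever let go. With the lid shut its top face is 113 mm above the table.
- pointer_tip (a point): Tip of the red pointer, a thin straight red bar 215 mm long that turns about the lid's hinge axis, 12 mm outside the lid's +x edge; this point is 200 mm from the axis. Its y axis lies along the bar (and is parallel to the lid's y axis when the lid is at the mark).
- pointer (a joint): Angle of the red pointer in rad, measured as the lid's is: it marks the angle at which the lid must be held (0.5 to 0.95). Stiff; stays where it is set; not to be moved.
- bottle_center (a point): Centre of the small amber bottle with a blue screw cap: 95 mm tall, this point 47.5 mm above its base and on its axis. Round body of 48 mm diameter up to 62 mm above the base, then a neck, and a cap of 34 mm diameter, 77 to 95 mm above the base. 0.11 to 0.22 kg. Starts upright on the shut lid.
- bottle: The same bottle; origin at the centre of its base, z along its axis.
- tray: Fixed blue drip tray, open on top, 150 x 150 mm, 18 mm high, 5 mm walls and a 5 mm floor; origin at the centre of its underside on the table, axes along its sides. The bottle's base ends 5 mm above the table.
- beaker: Bystander: clear beaker of 68 mm diameter, 85 mm high, loose; origin under its centre.
- jar: Bystander: clear jar with a red cap, 52 mm diameter, 70 mm high, loose; origin under its centre.
- spatula: Bystander: spatula 180 mm long lying on the table, loose.
Mind the look-alikes: they are no part of the job. Leave any turquoise look-alike of the bottle alone. Of the things shaped like the tray, the blue one is meant.

How it is judged:
By the outcome, as a careful person would: the job done as asked, in the order asked, and still so for the second after the job is handed in, while the arm keeps its last pose, push and grip.
It also fails if it takes over 64 s, if anything falls off the work surface, if the arm or the gripper's body presses on something with over 40 N, if the wrist force passes 120 N, or if a joint passes its speed limit or range.

### The arm

A 7-joint arm with a two-finger parallel gripper is mounted at the origin on the work surface. World frame = base frame: x ahead of the robot, y to its left, z up, the work surface at z = 0. Lengths are in m, angles in rad, forces in N, time in s.
With the tool pointing down it reaches from about 0.425 to 0.875 m from the base axis. Payload 4.7 kg.
Tool frame: the origin (TCP) lies midway between the tips of the shut fingers; the grasp point (between the pads) lies 19 mm behind it; z points along the fingers, y is the direction in which the jaws open and shut (so a half turn about z gives the same grasp; the last joint's range is limited). The gripper opens to 87 mm and grips with 3 to 60 N. Pads are 19 mm wide; open, the fingers measure 117 mm over their backs; the gripper's body (75 mm by 190 mm) begins 51 mm behind the grasp point.
Start: joints at [1.35, 0.321, -0.07, 1.45, 0.023, 1.371, -0.057], TCP at [0.151, -0.632, 0.223] pointing down, gripper open.
Joint ranges: [-2.86, 2.86], [-0.3, 2.09], [-1.38, 1.24], [0.06, 2.45], [-1.56, 4.7], [0.09, 2.05], [-2.69, 2.69]. Speed limits (rad/s): [2.57, 2.57, 3.14, 3.14, 3.14, 3.14, 3.14].

### API

Orientations are given as a rotation vector (axis times angle).
In Python, from bench import * gives the robot as it stands.
- The arm moves only by the tool move_arm, never from a script. Its arguments are lists of equal length, an entry for each row: "jaw": the closure in counts, from 0 (fully open) to 255 (shut); "slide": the shift along the tool's x, y, z in cm, a list of three; "dr": the turn, a rotation vector about the tool's x, y, z in degrees, a list of three. A call has 1 to 5 rows; each row shifts and turns the commanded pose from where the row before left it, along the tool's axes as they then stand; what a row does not reach is not made up. A row lasts 1/10 s, in which the tool goes at most 50 mm and 8.59 degrees, less where a joint would pass 70% of its speed; a pose out of reach is approached as far as the arm can. A call with a gripper value outside its range is refused whole. The fingers move at their own pace and stop on an object; "force" is the grip in N (left out, the last holds). Time passes only in rows, so rows that do not move let the fingers close. It gives the time, the measured TCP pose, the force and the opening at its end, in the units of the state.
- get_state(): the state, without advancing time (a new reading comes with each control period).
- get_image(name): name is "scene" or "top"; returns (picture, depth): 384x512x3 uint8, red, green, blue; 384x512 float32, m along the optical axis (not along the pixel's ray), 0 where there is no reading.
- camera_params(name): a dict with "K" (3x3 intrinsics, pixels), "extrinsics" (4x4, takes a point from camera to world coordinates). Camera axes: x right, y up, looking along -z (the intrinsics and any distortion apply to the point x, -y, -z); pixel columns grow to the right and rows downward; lengths in m; the calibration is good to about 2 mm. A picture is of the moment at which its call begins. camera_params takes no time and is no camera call.
- close_job(): hands the job in, once; it reports no verdict.
Trained networks look in the newest picture that a camera, given by its name, has taken for a name from the list of things; names that differ only in an ending like _2 or _b are one class to them, and where a whole thing is asked for, a point or a joint stands for the part that bears it (a point fixed in the world has none). Each returns a list of dicts, best first, with "score" (0 to 1); they miss things now and then, are a little off and sometimes report something else, mostly with a low value. They report only what shows in the picture. A call takes as long as a camera call. They do not tell look-alikes from the thing itself.
- regions_of(camera, query): "mask" (384x512 bool, what is visible of it) and "xy" ([column, row] in pixels, amid what is visible of it).
The state is a dict: "time": time; "joint_positions": joint angles; "qd": joint speeds; "joint_torque": joint torques, N m; "position": TCP position; "tool_rot": TCP orientation; "ft_force": force on the tool from outside, world axes, zero at the start; "torque": the same for the moment, N m; "grip_width": opening from 0.0 (shut) to 1.0 (fully open).
Only numpy, scipy, OpenCV 4.12 (cv2) and the standard library are available. Lean on these libraries where they do the work, as an engineer would, in place of code of your own. Each camera call takes 0.05 s, during which the arm holds its last target.

## Working session

There is one attempt and no reset: what is moved stays moved. The work goes in short steps, Python scripts to look and compute and a tool call to move; the robot and the scene stay as the last step left them, time stands still between calls to the robot, and variables do not carry over. Pictures are saved under pics/ and viewed, and the job is handed in when it is done.

Besides the shell and the picture viewer there is one more tool, called after "Emit:" as a command line: name --argument value ..., lists and objects as JSON in quotes. move_arm: Moves the arm, as the interface text tells. Its arguments: {"type":"object","properties":{"jaw":{"type":"array","items":{"type":"number"}},"slide":{"type":"array","items":{"type":"array","items":{"type":"number"}}},"dr":{"type":"array","items":{"type":"array","items":{"type":"number"}}},"force":{"type":"number"}},"required":["jaw","slide","dr"]}

```bash
mkdir -p pics; ls; cat > h.py <<'E'
from bench import *
import numpy as np, cv2
from scipy.spatial.transform import Rotation as R
def cam(n):
    p=camera_params(n); return np.array(p["K"]),np.array(p["extrinsics"]),p
def world(n,depth):
    K,E,p=cam(n)
    v,u=np.mgrid[0:384,0:512]
    x=(u-K[0,2])/K[0,0]*depth; y=(v-K[1,2])/K[1,1]*depth
    P=np.stack([x,-y,-depth],-1)
    W=P@E[:3,:3].T+E[:3,3]
    W[depth<=0]=np.nan
    return W
def proj(n,X):
    K,E,p=cam(n); X=np.atleast_2d(X)
    c=(X-E[:3,3])@E[:3,:3]
    return np.stack([K[0,0]*c[:,0]/-c[:,2]+K[0,2],K[1,1]*-c[:,1]/-c[:,2]+K[1,2]],-1)
E
python3 - <<'E'
from h import *
for n in("scene","top"):
    im,d=get_image(n); cv2.imwrite(f"pics/{n}0.png",cv2.resize(im[:,:,::-1],(800,600))); np.savez(f"{n}0.npz",im=im,d=d)
    print(n,cam(n)[2])
s=get_state(); print(s)
E
```

```text
pics
scene {'K': array([[356.93180467,   0.        , 253.15515847],
       [  0.        , 356.93180467, 192.39922286],
       [  0.        ,   0.        ,   1.        ]]), 'extrinsics': array([[-0.16714647, -0.61388798,  0.7714944 ,  1.52768588],
       [ 0.98590879, -0.09869282,  0.13506882,  0.17121461],
       [-0.00677617,  0.78319939,  0.62173371,  0.89814341],
       [ 0.        ,  0.        ,  0.        ,  1.        ]])}
top {'K': array([[360.05257465,   0.        , 254.83335906],
       [  0.        , 360.05257465, 193.5012294 ],
       [  0.        ,   0.        ,   1.        ]]), 'extrinsics': array([[ 2.81906666e-02,  9.95640639e-01, -8.89100924e-02,
         4.87633266e-01],
       [-9.99602507e-01,  2.81091304e-02, -2.16925266e-03,
        -1.44646728e-02],
       [ 3.39389277e-04,  8.89359039e-02,  9.96037293e-01,
         1.08029040e+00],
       [ 0.00000000e+00,  0.00000000e+00,  0.00000000e+00,
         1.00000000e+00]])}
{'time': 0.1, 'joint_positions': array([ 1.35005464,  0.32172928, -0.07009765,  1.45153836,  0.02260957,
        1.37078907, -0.05693054]), 'qd': array([-0.00147191, -0.00016818, -0.00046875, -0.00184696, -0.00056458,
        0.00352635,  0.0007465 ]), 'joint_torque': array([-1.16216102e-03, -4.92574275e+01, -4.05944958e-01, -3.13400710e+01,
       -6.41134917e-02,  3.94191826e-02,  3.79368362e-05]), 'position': array([ 0.15109268, -0.63169681,  0.22159106]), 'tool_rot': array([-3.11831801e+00, -3.67865315e-01,  4.60044963e-04]), 'ft_force': array([ 0.05485832, -0.74248439, -0.27955018]), 'torque': array([ 0.02115083, -0.05875409, -0.05654678]), 'grip_width': 0.9988488095864103}
```

View pics/scene0.png

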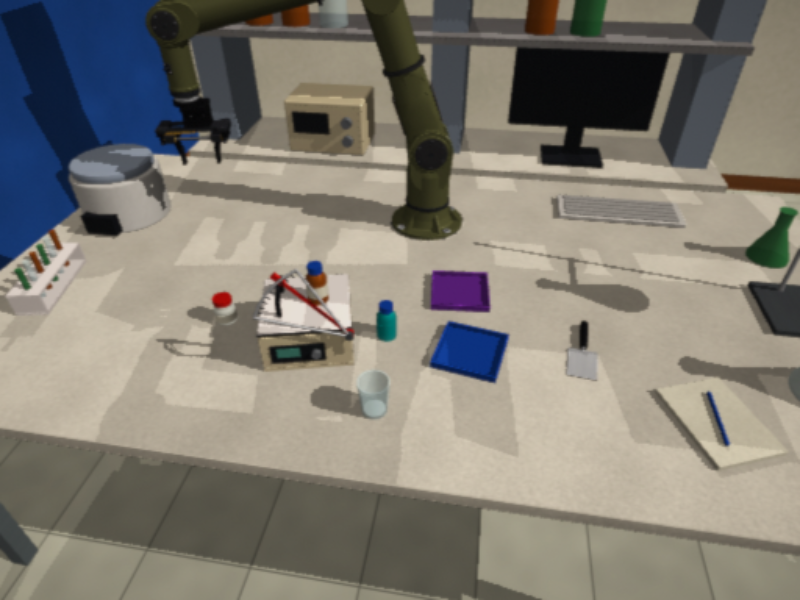

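View pics/top0.png

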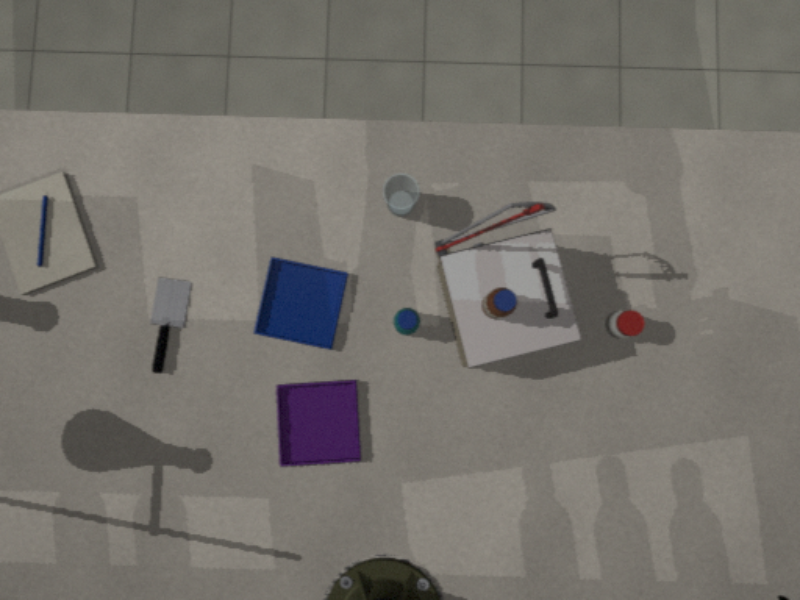

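The scene view shows the chamber at (305,320) with the amber bottle on its lid, the pointer raised on the far (+x) end, and the wire arc. In the top view the bottle cap is at (503,301), the handle at (545,288), the blue tray at (302,303), and the turquoise look-alike at (407,321), between tray and chamber. Now I'll measure these.

```bash
cat > m.py <<'E'
from h import *
for n in("top","scene"):
    get_image(n)
    z=np.load(f"{n}0.npz"); W=world(n,z["d"])
    for q in("chamber","lid","lid_handle","pointer","bottle","tray","beaker","jar","spatula"):
        for r in regions_of(n,q)[:3]:
            m=r["mask"]; P=W[m]; P=P[~np.isnan(P[:,0])]
            if len(P)<3: print(n,q,r["score"],r["xy"],"nod");continue
            print(n,q,round(r["score"],2),np.round(r["xy"]),m.sum(),"med",np.round(np.median(P,0),3),"p5",np.round(np.percentile(P,3,axis=0),3),"p95",np.round(np.percentile(P,97,axis=0),3),"rgb",np.median(z["im"][m],0))
            np.save(f"mask_{n}_{q}_{r['score']:.2f}.npy",m)
E
python3 m.py; ls
```

```text
top chamber 0.84 [324. 184.] 6073 med [ 0.602 -0.197  0.113] p5 [ 0.49  -0.301  0.033] p95 [ 0.709 -0.094  0.234] rgb [144. 139. 137.]
top chamber 0.34 [257. 122.] 467 med [ 0.791 -0.009  0.043] p5 [ 0.748 -0.038  0.003] p95 [0.808 0.019 0.086] rgb [104. 108. 107.]
top lid 0.59 [320. 196.] 343 med [ 0.571 -0.171  0.183] p5 [ 0.552 -0.192  0.12 ] p95 [ 0.592 -0.155  0.211] rgb [57. 52. 83.]
top lid 0.56 [329. 188.] 5224 med [ 0.592 -0.209  0.113] p5 [ 0.489 -0.305  0.109] p95 [ 0.691 -0.104  0.154] rgb [145. 140. 138.]
top lid_handle 0.91 [329. 190.] 5091 med [ 0.592 -0.208  0.113] p5 [ 0.49  -0.301  0.11 ] p95 [ 0.687 -0.104  0.154] rgb [145. 140. 138.]
top pointer 0.58 [318. 139.] 146 med [ 0.695 -0.169  0.213] p5 [ 0.671 -0.214  0.117] p95 [ 0.708 -0.081  0.274] rgb [92.5 43.  41. ]
top pointer 0.47 [108. 197.] 823 med [0.558 0.43  0.004] p5 [ 0.45   0.397 -0.   ] p95 [0.613 0.455 0.021] rgb [116. 116. 118.]
top bottle 0.78 [316. 190.] 330 med [ 0.571 -0.171  0.185] p5 [ 0.552 -0.191  0.137] p95 [ 0.594 -0.155  0.211] rgb [54.5 52.  82. ]
top bottle 0.58 [259. 207.] 221 med [ 0.545
[... 2781 characters left out ...]
ottle_0.54.npy
mask_scene_bottle_0.58.npy
mask_scene_chamber_0.72.npy
mask_scene_jar_0.58.npy
mask_scene_lid_0.20.npy
mask_scene_lid_0.71.npy
mask_scene_lid_handle_0.76.npy
mask_scene_pointer_0.60.npy
mask_scene_spatula_0.86.npy
mask_scene_tray_0.59.npy
mask_scene_tray_0.61.npy
mask_scene_tray_0.71.npy
mask_top_beaker_0.81.npy
mask_top_bottle_0.58.npy
mask_top_bottle_0.78.npy
mask_top_chamber_0.34.npy
mask_top_chamber_0.84.npy
mask_top_jar_0.64.npy
mask_top_lid_0.56.npy
mask_top_lid_0.59.npy
mask_top_lid_handle_0.91.npy
mask_top_pointer_0.47.npy
mask_top_pointer_0.58.npy
mask_top_spatula_0.36.npy
mask_top_spatula_0.92.npy
mask_top_tray_0.62.npy
mask_top_tray_0.63.npy
pics
scene0.npz
top0.npz
```

```bash
cat > m2.py <<'E'
from h import *
z=np.load("top0.npz"); W=world("top",z["d"]); im=z["im"].astype(int)
m=np.load("mask_top_lid_0.56.npy")|np.load("mask_top_lid_handle_0.91.npy")
P=W[m&(abs(W[...,2]-.113)<.004)]
P=P[np.isfinite(P[:,0])].astype(np.float32)
(c,s,a)=cv2.minAreaRect(P[:,:2]); print("lid rect",c,s,a, np.median(P[:,2]))
th=np.deg2rad(a)
# chamber yaw: ch x axis near world +x
for k in range(4):
    t=th+k*np.pi/2
    t=(t+np.pi)%(2*np.pi)-np.pi
    if abs(t)<.5: yaw=t
print("yaw",yaw)
Rz=np.array([[np.cos(yaw),-np.sin(yaw)],[np.sin(yaw),np.cos(yaw)]])
# robust edges: percentiles in rotated frame
L=(P[:,:2]-c)@Rz
print("pct",np.percentile(L,[0.3,1,99,99.7],axis=0))
# straight edge fit for yaw by scanning edges
# handle bar
H=W[m&(abs(W[...,2]-.156)<.008)&(im.max(-1)<70)]
H2=(H[:,:2]-c)@Rz
k=H2[:,1]<-0.03
H=H[k];H2=H2[k]
d=H[:,:2]-H[:,:2].mean(0);u,sv,vt=np.linalg.svd(d,full_matrices=False)
print("handle n",len(H),"mean",H.mean(0),"ch frame",H2.mean(0),np.percentile(H2,[2,98],axis=0),"dir",vt[0],"yaw",np.arctan2(vt[0,1],vt[0,0]),"ztop",np.percentile(H[:,2],[10,50,90]))
# pointer
for n in("top","scene"):
    z=np.load(f"{n}0.npz"); W=world(n,z["d"]); im=z["im"].astype(int)
    red=(im[...,0]>1.7*im[...,1])&(im[...,0]>1.7*im[...,2])&(im[...,0]>50)
    mm=np.load("mask_top_pointer_0.58.npy" if n=="top" else "mask_scene_pointer_0.60.npy")
    Q=W[red&(cv2.dilate(mm.astype(np.uint8),np.ones((5,5)))>0)]; Q=Q[np.isfinite(Q[:,0])]
    C=np.c_[(Q[:,:2]-c)@Rz,Q[:,2]-.107]
    print(n,len(Q)); k=abs(C[:,0]-.112)<.015; C=C[k]
    print(np.round(np.percentile(C,[5,50,95],axis=0),3))
    from scipy.optimize import least_squares
    r=least_squares(lambda p:(C[:,2]*np.cos(p[0])-p[1]+(C[:,1]-.095)*np.sin(p[0])),[.7,0],loss="soft_l1",f_scale=.003)
    print("angle free",r.x, "thru hinge",least_squares(lambda p:(C[:,2]*np.cos(p[0])+(C[:,1]-.095)*np.sin(p[0])),[.7],loss="soft_l1",f_scale=.003).x)
# bottle caps, tray
for n,f in(("top","mask_top_bottle_0.78.npy"),("scene","mask_scene_bottle_0.58.npy")):
    W=world(n,np.load(f"{n}0.npz")["d"]);m=np.load(f);Q=W[m]
    for zt in((.19,.22),(.12,.175)):
        q=Q[(Q[:,2]>zt[0])&(Q[:,2]<zt[1])]
        if len(q): print(n,zt,len(q),"circ",cv2.minEnclosingCircle(q[:,:2].astype(np.float32)),q.mean(0),q[:,2].max())
for n,f in(("top","mask_top_tray_0.62.npy"),("scene","mask_scene_tray_0.71.npy")):
    W=world(n,np.load(f"{n}0.npz")["d"]);Q=W[np.load(f)];Q=Q[Q[:,2]>.012]
    print(n,"tray",cv2.minAreaRect(Q[:,:2].astype(np.float32)))
E
python3 m2.py
```

```text
Traceback (most recent call last):
  File "m2.py", line 6, in <module>
    (c,s,a)=cv2.minAreaRect(P[:,:2]); print("lid rect",c,s,a, np.median(P[:,2]))
            ~~~~~~~~~~~~~~~^^^^^^^^^
cv2.error: OpenCV(4.12.0) /io/opencv/modules/imgproc/src/convhull.cpp:143: error: (-215:Assertion failed) total >= 0 && (depth == CV_32F || depth == CV_32S) in function 'convexHull'
```

```bash
sed -i 's/minAreaRect(P\[:,:2\])/minAreaRect(np.ascontiguousarray(P[:,:2]))/; s/(q\[:,:2\].astype(np.float32))/(np.ascontiguousarray(q[:,:2].astype(np.float32)))/; s/(Q\[:,:2\].astype(np.float32))/(np.ascontiguousarray(Q[:,:2].astype(np.float32)))/' m2.py; python3 m2.py
```

```text
lid rect (0.5895063281059265, -0.20424121618270874) (0.20150317251682281, 0.2002784013748169) 15.535279273986816 0.113011554
yaw 0.27114177354790403
pct [[-0.09997975 -0.09905359]
 [-0.09864848 -0.0974958 ]
 [ 0.09846623  0.09814672]
 [ 0.10001819  0.09941455]]
handle n 156 mean [ 0.60196821 -0.25721993  0.1567924 ] ch frame [-0.00218278 -0.05438086] [[-0.04863811 -0.06022226]
 [ 0.0451453  -0.04938705]] dir [-0.96399759 -0.26591098] yaw -2.8724438558821497 ztop [0.15358505 0.15693544 0.15960517]
top 125
[[ 0.107 -0.04   0.009]
 [ 0.11  -0.004  0.121]
 [ 0.113  0.097  0.167]]
angle free [0.87374175 0.00364091] thru hinge [0.89494102]
scene 145
[[ 0.109 -0.039  0.043]
 [ 0.113  0.001  0.115]
 [ 0.116  0.064  0.162]]
angle free [0.87098739 0.00304615] thru hinge [0.89085404]
top (0.19, 0.22) 159 circ ((0.5746954679489136, -0.17793482542037964), 0.017042338848114014) [ 0.57408161 -0.17703636  0.20741732] 0.21248871718529094
top (0.12, 0.175) 67 circ ((0.5741164684295654, -0.17538419365882874), 0.023755691945552826) [ 0.56665597 -0.16239853  0.15427556] 0.17454352824836816
scene (0.19, 0.22) 81 circ ((0.5760930776596069, -0.17329473793506622), 0.016558010131120682) [ 0.58024782 -0.17196478  0.20373371] 0.21255046131034017
scene (0.12, 0.175) 138 circ ((0.58090740442276, -0.17269544303417206), 0.02401217631995678) [ 0.59094154 -0.16709306  0.14880243] 0.1747040248330678
top tray ((0.5775488018989563, 0.17458853125572205), (0.15031276643276215, 0.14973361790180206), 79.9650650024414)
scene tray ((0.5773921608924866, 0.17827370762825012), (0.15013505518436432, 0.15604136884212494), 80.07218170166016)
```

```bash
cat >> h.py <<'E'
YAW=0.27
def Rdown(yaw,tilt=0):
    # tool x along chamber x; tilt = lid angle followed
    x=np.array([np.cos(yaw),np.sin(yaw),0]); yc=np.array([-np.sin(yaw),np.cos(yaw),0])
    z=-(np.sin(tilt)*yc+np.cos(tilt)*np.array([0,0,1.]))
    return np.stack([x,np.cross(z,x),z],1)
def go(p,yaw=YAW,tilt=0):
    s=get_state(); A=R.from_rotvec(s["tool_rot"]); B=R.from_matrix(Rdown(yaw,tilt))
    d=np.array(p)-s["position"]
    print("t",round(s["time"],2),"pos",np.round(s["position"],4),"F",np.round(s["ft_force"],1),"w",round(s["grip_width"],3))
    print("slide cm (now axes)",np.round(A.inv().apply(d)*100,2),"(target axes)",np.round(B.inv().apply(d)*100,2),"dr deg",np.round(np.rad2deg((A.inv()*B).as_rotvec()),2))
E
python3 -c "
from h import *
go([.576,-.175,.29])"
```

```text
t 1.1 pos [ 0.1512 -0.6322  0.2226] F [-0.7  0.9 -0.5] w 1.001
slide cm (now axes) [ 51.95 -34.58  -6.75] (target axes) [ 53.14 -32.73  -6.74] dr deg [ 0.01  0.   -2.02]
```

Emit:
move_arm --jaw '[0,0,0,0,0]' --slide '[[0,0,-3],[0,0,-3],[3.5,-2.2,-0.7],[3.5,-2.2,0],[3.5,-2.2,0]]' --dr '[[0,0,-2],[0,0,0],[0,0,0],[0,0,0],[0,0,0]]' --force 25

```text
time: 1.6
position: [0.2357, -0.5398, 0.2902]
tool_rot: [3.112, 0.421, 0.001]
ft_force: [0.7, 0.4, 0.5]
grip_width: 0.998
```

Emit:
move_arm --jaw '[0,0,0,0,0]' --slide '[[3.5,-2.2,0],[3.5,-2.2,0],[3.5,-2.2,0],[3.5,-2.2,0],[3.5,-2.2,0]]' --dr '[[0,0,0],[0,0,0],[0,0,0],[0,0,0],[0,0,0]]'

```text
time: 2.1
position: [0.3751, -0.3866, 0.2898]
tool_rot: [3.112, 0.422, 0.0]
ft_force: [1.1, -0.4, -0.5]
grip_width: 1.0
```

Emit:
move_arm --jaw '[0,0,0,0,0]' --slide '[[3.5,-2.2,0],[3.5,-2.2,0],[3.5,-2.2,0],[3.5,-2.2,0],[3.5,-2.2,0]]' --dr '[[0,0,0],[0,0,0],[0,0,0],[0,0,0],[0,0,0]]'

```text
time: 2.6
position: [0.5145, -0.234, 0.2899]
tool_rot: [3.112, 0.422, 0.001]
ft_force: [0.5, -0.0, 0.5]
grip_width: 0.999
```

```bash
python3 -c "
from h import *
go([.576,-.175,.29])"
```

```text
t 2.6 pos [ 0.5145 -0.234   0.2899] F [ 0.5 -0.   0.5] w 0.999
slide cm (now axes) [ 7.5  -4.05 -0.01] (target axes) [ 7.5  -4.05 -0.01] dr deg [ 0.05 -0.02 -0.03]
```

Emit:
move_arm --jaw '[0,0,0,0,0]' --slide '[[3,-1.7,0],[3,-1.7,0],[1.2,-0.6,0],[0,0,0],[0,0,0]]' --dr '[[0,0,0],[0,0,0],[0,0,0],[0,0,0],[0,0,0]]'

```text
time: 3.1
position: [0.5714, -0.1792, 0.2893]
tool_rot: [3.112, 0.42, -0.002]
ft_force: [-0.7, -0.5, -0.5]
grip_width: 0.999
```

```bash
python3 -c "
from h import *
go([.576,-.175,.29])
im,d=get_image('scene')
cv2.imwrite('pics/s1.png',cv2.resize(im[120:280,120:330,::-1],(788,600)))
im,d=get_image('top')
cv2.imwrite('pics/t1.png',cv2.resize(im[100:260,240:450,::-1],(788,600)))
"
```

```text
t 3.1 pos [ 0.5714 -0.1792  0.2893] F [-0.7 -0.5 -0.5] w 0.999
slide cm (now axes) [ 0.55 -0.28 -0.07] (target axes) [ 0.55 -0.28 -0.07] dr deg [ 0.05  0.08 -0.1 ]
```

View pics/s1.png

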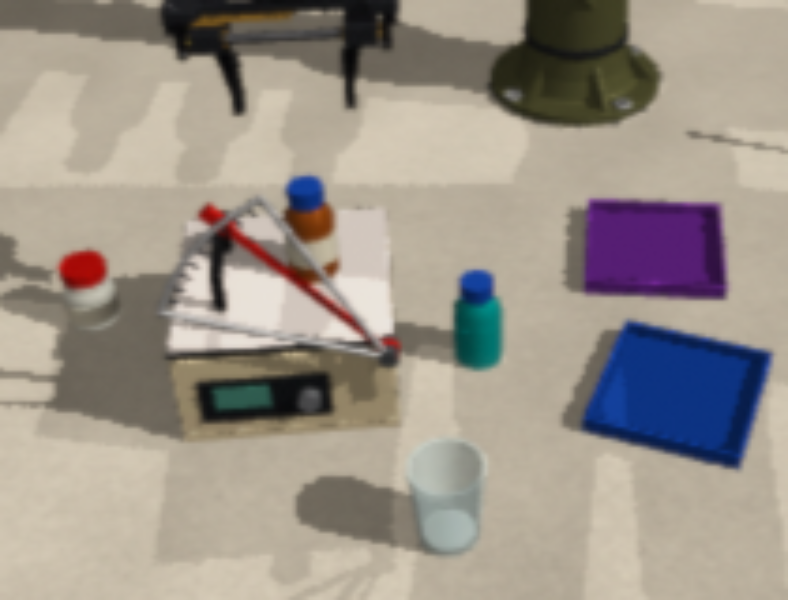

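The gripper is above and straddling the amber bottle: tips at (240,110) and (350,105), cap at (305,185). It is clear of the handle, so I'm descending.

Emit:
move_arm --jaw '[0,0,0,0,0]' --slide '[[0.5,-0.3,2],[0,0,2.5],[0,0,2.5],[0,0,2.5],[0,0,2.5]]' --dr '[[0,0,0],[0,0,0],[0,0,0],[0,0,0],[0,0,0]]'

```text
time: 3.7
position: [0.5752, -0.1756, 0.1689]
tool_rot: [3.112, 0.417, -0.0]
ft_force: [-0.6, -0.2, 0.0]
grip_width: 1.001
```

Emit:
move_arm --jaw '[0,0]' --slide '[[0,0,1.8],[0,0,0]]' --dr '[[0,0,0],[0,0,0]]'

```text
time: 3.9
position: [0.5733, -0.1749, 0.1488]
tool_rot: [-3.112, -0.418, 0.008]
ft_force: [-0.9, -0.5, -0.3]
grip_width: 0.999
```

```bash
python3 -c "
from h import *
go([.576,-.175,.146])
im,d=get_image('scene')
cv2.imwrite('pics/s2.png',cv2.resize(im[120:280,120:330,::-1],(788,600)))
"
```

```text
t 3.9 pos [ 0.5733 -0.1749  0.1488] F [-0.9 -0.5 -0.3] w 0.999
slide cm (now axes) [0.26 0.08 0.28] (target axes) [0.26 0.08 0.28] dr deg [-0.12  0.3  -0.18]
```

View pics/s2.png

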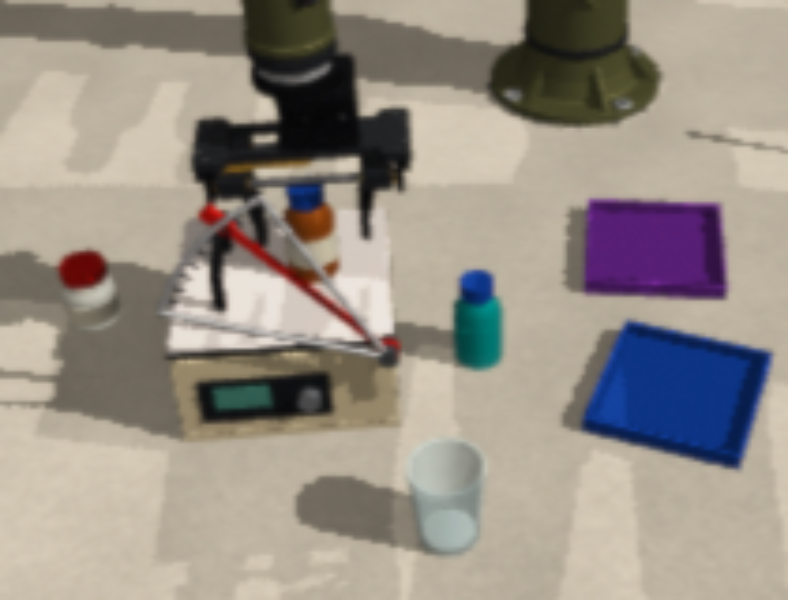

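The fingers straddle the bottle: tips at (262,240) and (367,235), body at (312,240). Now closing.

Emit:
move_arm --jaw '[60,100,180,255,255]' --slide '[[0.2,0,0.2],[0,0,0],[0,0,0],[0,0,0],[0,0,0]]' --dr '[[0,0,0],[0,0,0],[0,0,0],[0,0,0],[0,0,0]]' --force 25

```text
time: 4.45
position: [0.5785, -0.1731, 0.15]
tool_rot: [3.112, 0.422, 0.001]
ft_force: [0.8, -2.5, 1.7]
grip_width: 0.633
```

Emit:
move_arm --jaw '[255,255,255,255,255]' --slide '[[0,0,0],[0,0,0],[0,0,0],[0,0,0],[0,0,0]]' --dr '[[0,0,0],[0,0,0],[0,0,0],[0,0,0],[0,0,0]]'

```text
time: 4.95
position: [0.5787, -0.1737, 0.1501]
tool_rot: [3.112, 0.421, 0.002]
ft_force: [0.3, -2.9, 2.6]
grip_width: 0.545
```

Opening is about 47 mm, so the bottle is gripped. Lifting.

Emit:
move_arm --jaw '[255,255,255,255,255]' --slide '[[0,0,-0.7],[0,0,-1],[0,0,-1.5],[0,0,-1.8],[0,0,-1]]' --dr '[[0,0,0],[0,0,0],[0,0,0],[0,0,0],[0,0,0]]'

```text
time: 5.45
position: [0.579, -0.1723, 0.212]
tool_rot: [3.112, 0.423, 0.003]
ft_force: [-0.1, -0.4, -2.0]
grip_width: 0.545
```

```bash
python3 -c "
from h import *
go([.577,.176,.22])
im,d=get_image('scene')
cv2.imwrite('pics/s3.png',cv2.resize(im[120:280,120:330,::-1],(788,600)))
"
```

```text
t 5.45 pos [ 0.579  -0.1723  0.212 ] F [-0.1 -0.4 -2. ] w 0.545
slide cm (now axes) [  9.11 -33.62  -0.82] (target axes) [  9.09 -33.62  -0.8 ] dr deg [ 0.05 -0.12  0.02]
```

View pics/s3.png

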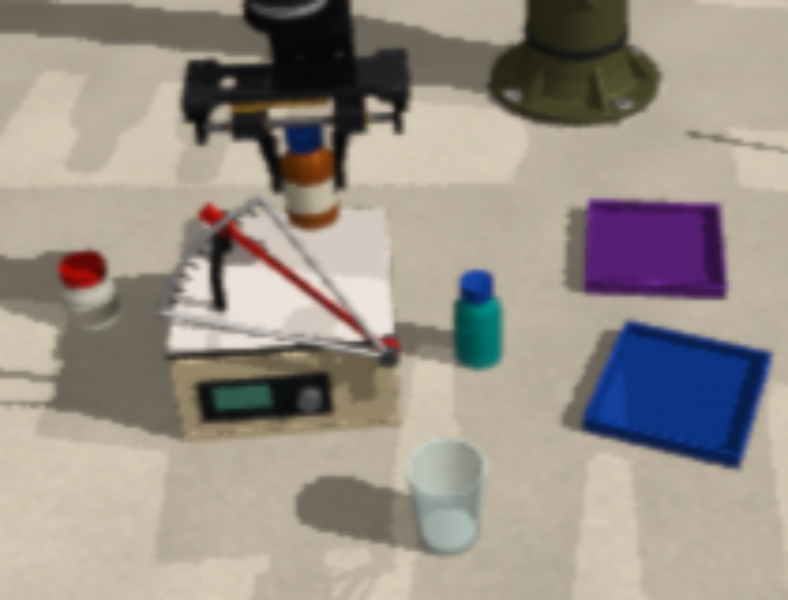

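The bottle is off the lid, upright in the jaws at (312,190). Carrying it to the tray.

Emit:
move_arm --jaw '[255,255,255,255,255]' --slide '[[0.3,-1.2,-0.3],[0.6,-2.4,0],[0.9,-3.2,0],[0.9,-3.2,0],[0.9,-3.2,0]]' --dr '[[0,0,0],[0,0,0],[0,0,0],[0,0,0],[0,0,0]]'

```text
time: 6.0
position: [0.5768, -0.0334, 0.2118]
tool_rot: [-3.112, -0.423, 0.002]
ft_force: [-0.3, 0.6, -1.6]
grip_width: 0.545
```

Emit:
move_arm --jaw '[255,255,255,255,255]' --slide '[[0.9,-3.2,0],[0.9,-3.2,0],[0.9,-3.2,0],[0.9,-3.2,0],[0.8,-3,0]]' --dr '[[0,0,0],[0,0,0],[0,0,0],[0,0,0],[0,0,0]]'

```text
time: 6.5
position: [0.5767, 0.1308, 0.2118]
tool_rot: [-3.112, -0.425, 0.003]
ft_force: [0.3, -0.2, -1.2]
grip_width: 0.546
```

Emit:
move_arm --jaw '[255,255,255,255]' --slide '[[0.7,-2.5,0],[0.4,-1.4,0],[0,0,0],[0,0,0]]' --dr '[[0,0,0],[0,0,0],[0,0,0],[0,0,0]]'

```text
time: 6.9
position: [0.5781, 0.1674, 0.212]
tool_rot: [3.112, 0.422, -0.002]
ft_force: [0.2, -1.0, -2.7]
grip_width: 0.549
```

```bash
python3 -c "
from h import *
go([.577,.176,.042])
im,d=get_image('scene')
cv2.imwrite('pics/s4.png',cv2.resize(im[120:280,170:380,::-1],(788,600)))
np.savez('s4.npz',im=im,d=d)
W=world('scene',d)
for r in regions_of('scene','bottle')[:3]:
  Q=W[r['mask']];Q=Q[np.isfinite(Q[:,0])];print(r['score'],r['xy'],np.percentile(Q,[3,50,97],axis=0).round(3))
"
```

```text
t 6.9 pos [0.5781 0.1674 0.212 ] F [ 0.2 -1.  -2.7] w 0.549
slide cm (now axes) [ 0.14 -0.88 17.  ] (target axes) [ 0.12 -0.86 17.  ] dr deg [ 0.06  0.07 -0.04]
0.86 [245.0, 206.2] [[ 0.535 -0.044  0.001]
 [ 0.561 -0.021  0.055]
 [ 0.571 -0.001  0.096]]
0.78 [301.1, 177.3] [[0.577 0.151 0.182]
 [0.59  0.17  0.228]
 [0.598 0.19  0.27 ]]
```

View pics/s4.png

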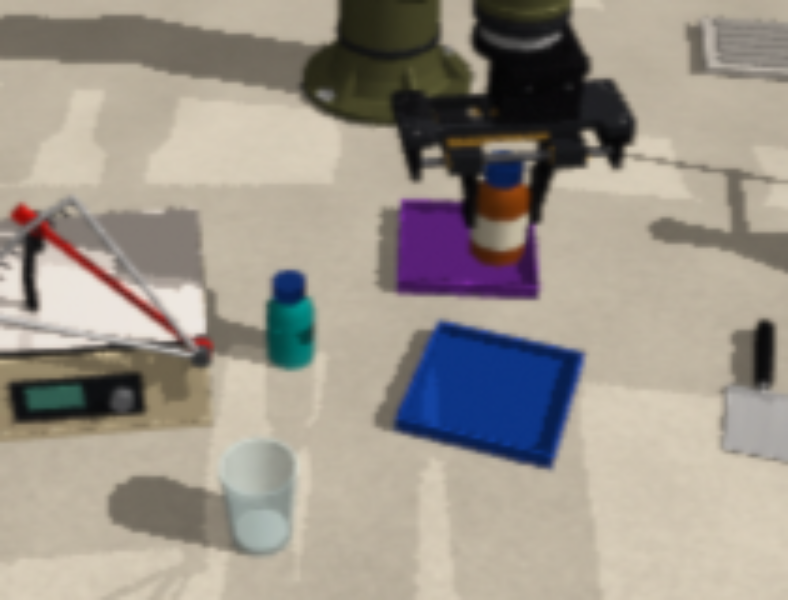

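The bottle is upright at (500,220), well above the tray at (490,390) and laterally over it. Lowering.

Emit:
move_arm --jaw '[255,255,255,255,255]' --slide '[[0,-0.8,2],[0,0,3.5],[0,0,3.5],[0,0,3],[0,0,2]]' --dr '[[0,0,0],[0,0,0],[0,0,0],[0,0,0],[0,0,0]]'

```text
time: 7.5
position: [0.5753, 0.1734, 0.0699]
tool_rot: [3.112, 0.418, -0.005]
ft_force: [0.0, -0.1, -1.3]
grip_width: 0.546
```

Emit:
move_arm --jaw '[255,255,255,255]' --slide '[[0,0,1],[0,0,0.5],[0,0,0],[0,0,0]]' --dr '[[0,0,0],[0,0,0],[0,0,0],[0,0,0]]'

```text
time: 7.9
position: [0.5771, 0.1763, 0.0588]
tool_rot: [-3.113, -0.422, -0.003]
ft_force: [1.0, -0.2, -1.5]
grip_width: 0.545
```

```bash
python3 -c "
from h import *
go([.577,.176,.042])
im,d=get_image('scene')
W=world('scene',d)
for r in regions_of('scene','bottle')[:3]:
  Q=W[r['mask']];Q=Q[np.isfinite(Q[:,0])];print(r['score'],r['xy'],np.percentile(Q,[1,50,97],axis=0).round(3))
"
```

```text
t 7.9 pos [0.5771 0.1763 0.0588] F [ 1.  -0.2 -1.5] w 0.545
slide cm (now axes) [-0.02  0.02  1.68] (target axes) [-0.02  0.02  1.68] dr deg [ 0.02 -0.12 -0.04]
0.62 [246.6, 208.0] [[ 0.536 -0.04   0.005]
 [ 0.563 -0.02   0.061]
 [ 0.571 -0.003  0.096]]
0.54 [300.9, 210.6] [[0.466 0.156 0.005]
 [0.589 0.179 0.077]
 [0.606 0.201 0.141]]
```

Emit:
move_arm --jaw '[255,255,255,255,255]' --slide '[[0,0,0.6],[0,0,0.5],[0,0,0.3],[0,0,0.2],[0,0,0]]' --dr '[[0,0,0],[0,0,0],[0,0,0],[0,0,0],[0,0,0]]'

```text
time: 8.5
position: [0.5759, 0.1762, 0.0421]
tool_rot: [3.112, 0.422, -0.001]
ft_force: [-3.1, -1.2, 3.8]
grip_width: 0.545
```

Force z went from -1.5 to +3.8 N, so it is in contact with the floor. Opening.

Emit:
move_arm --jaw '[110,80,40,0,0]' --slide '[[0,0,0],[0,0,0],[0,0,0],[0,0,0],[0,0,0]]' --dr '[[0,0,0],[0,0,0],[0,0,0],[0,0,0],[0,0,0]]'

```text
time: 9.0
position: [0.5762, 0.1763, 0.0414]
tool_rot: [-3.113, -0.422, 0.0]
ft_force: [0.6, -0.3, 0.5]
grip_width: 0.849
```

Emit:
move_arm --jaw '[0,0,0,0,0]' --slide '[[0,0,0],[0,0,0],[0,0,-1],[0,0,-2],[0,0,-3]]' --dr '[[0,0,0],[0,0,0],[0,0,0],[0,0,0],[0,0,0]]'

```text
time: 9.5
position: [0.575, 0.1759, 0.1013]
tool_rot: [3.113, 0.423, -0.005]
ft_force: [-0.0, -0.7, 0.8]
grip_width: 0.998
```

Emit:
move_arm --jaw '[0,0,0,0,0]' --slide '[[0,0,-4],[0,0,-4],[0,0,-4],[0,0,-3],[0,0,-2]]' --dr '[[0,0,0],[0,0,0],[0,0,0],[0,0,0],[0,0,0]]'

```text
time: 10.0
position: [0.5768, 0.1769, 0.2755]
tool_rot: [-3.113, -0.423, -0.007]
ft_force: [0.7, -0.4, 0.3]
grip_width: 1.001
```

```bash
python3 -c "
from h import *
c=np.array([.5895,-.2042]);yc=np.array([-np.sin(YAW),np.cos(YAW)])
h=c+yc*.095; b=h-yc*.150; print('hinge',h,'bar',b)
go([b[0],b[1],.26])
im,d=get_image('scene')
cv2.imwrite('pics/s5.png',cv2.resize(im[120:280,170:380,::-1],(788,600)))
W=world('scene',d)
for r in regions_of('scene','bottle')[:3]:
  Q=W[r['mask']];Q=Q[np.isfinite(Q[:,0])];print(r['score'],r['xy'],np.percentile(Q,[1,50,97],axis=0).round(3))
"
```

```text
hinge [ 0.56416051 -0.11264176] bar [ 0.60417023 -0.2572074 ]
t 10.0 pos [0.5768 0.1769 0.2755] F [ 0.7 -0.4  0.3] w 1.001
slide cm (now axes) [-8.95 42.57  1.53] (target axes) [-8.94 42.57  1.55] dr deg [ 0.02 -0.26  0.  ]
0.85 [300.7, 215.8] [[0.561 0.156 0.005]
 [0.587 0.179 0.059]
 [0.595 0.2   0.101]]
0.84 [246.8, 204.9] [[ 0.448 -0.06  -0.001]
 [ 0.561 -0.021  0.056]
 [ 0.57  -0.001  0.096]]
```

View pics/s5.png

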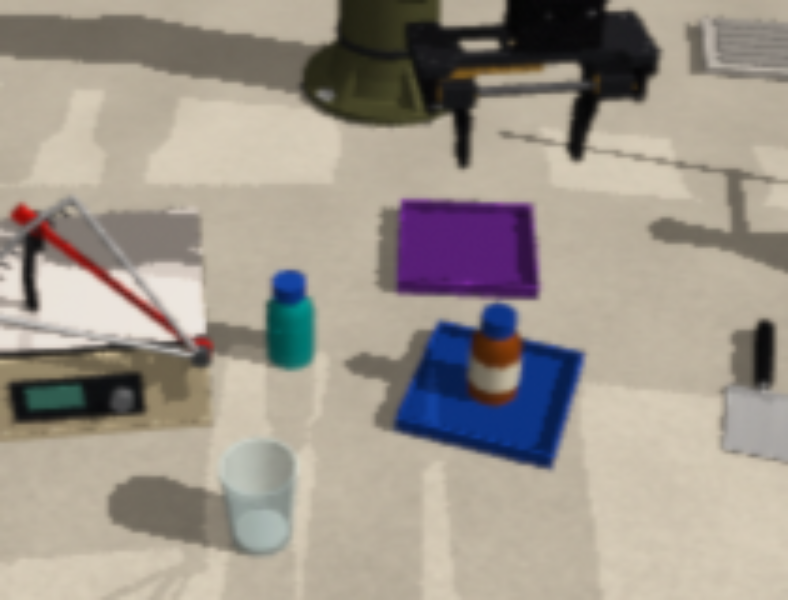

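The amber bottle stands upright in the blue tray at (495,370), and the look-alike is untouched. Now to the handle.

Emit:
move_arm --jaw '[0,0,0,0,0]' --slide '[[-1.5,2,0],[-1.5,4,0],[-1.5,4.2,0],[-1.5,4.2,0],[-1,4.2,0]]' --dr '[[0,0,0],[0,0,0],[0,0,0],[0,0,0],[0,0,0]]'

```text
time: 10.6
position: [0.557, -0.0235, 0.2709]
tool_rot: [3.113, 0.422, -0.002]
ft_force: [0.4, -0.3, 0.3]
grip_width: 0.996
```

Emit:
move_arm --jaw '[0,0,0,0,0]' --slide '[[-1,4.2,0],[-0.5,4.2,0],[-0.4,4.2,0],[0,4.2,0],[0,4.2,0]]' --dr '[[0,0,0],[0,0,0],[0,0,0],[0,0,0],[0,0,0]]'

```text
time: 11.1
position: [0.5954, -0.2308, 0.2707]
tool_rot: [-3.113, -0.422, 0.002]
ft_force: [0.7, 0.8, 0.3]
grip_width: 1.001
```

Emit:
move_arm --jaw '[0,0,0,0]' --slide '[[0,2,1],[0,1,1],[0,0,0],[0,0,0]]' --dr '[[0,0,0],[0,0,0],[0,0,0],[0,0,0]]'

```text
time: 11.5
position: [0.6038, -0.2554, 0.2509]
tool_rot: [-3.11, -0.426, 0.002]
ft_force: [0.4, 0.3, 0.1]
grip_width: 1.0
```

```bash
python3 -c "
from h import *
go([.603,-.257,.134])
im,d=get_image('scene')
cv2.imwrite('pics/s6.png',cv2.resize(im[120:280,120:330,::-1],(788,600)))
"
```

```text
t 11.5 pos [ 0.6038 -0.2554  0.2509] F [0.4 0.3 0.1] w 1.0
slide cm (now axes) [-0.11  0.16 11.69] (target axes) [-0.12  0.13 11.69] dr deg [-0.13  0.04  0.14]
```

View pics/s6.png

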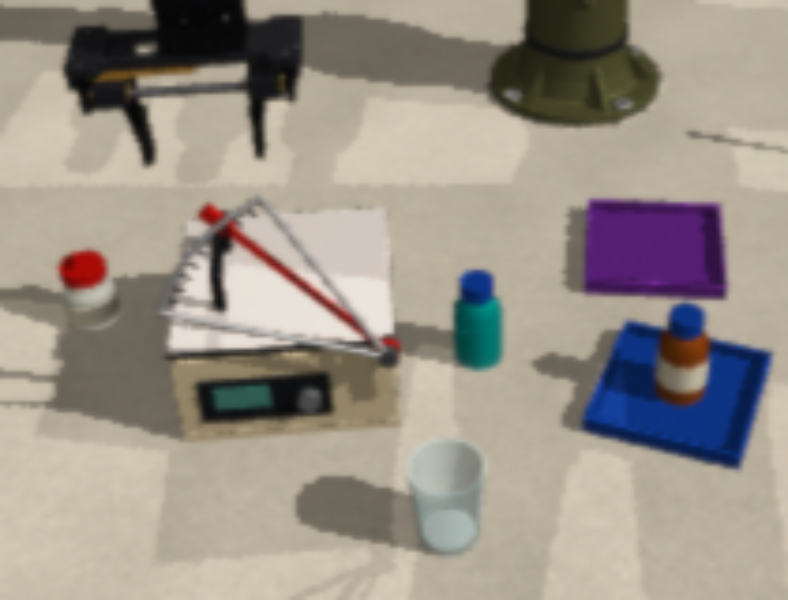

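The open gripper is over the black bar: tips at (150,160) and (260,155), handle at (218,270). Descending.

Emit:
move_arm --jaw '[0,0,0,0,0]' --slide '[[-0.1,0.1,2],[0,0,3],[0,0,3],[0,0,2],[0,0,0.7]]' --dr '[[0,0,0],[0,0,0],[0,0,0],[0,0,0],[0,0,0]]'

```text
time: 12.05
position: [0.6023, -0.2568, 0.1429]
tool_rot: [-3.111, -0.426, 0.004]
ft_force: [0.6, -0.2, 0.4]
grip_width: 1.0
```

Emit:
move_arm --jaw '[0,0,0]' --slide '[[0,0,0.6],[0,0,0],[0,0,0]]' --dr '[[0,0,0],[0,0,0],[0,0,0]]'

```text
time: 12.35
position: [0.6041, -0.2591, 0.14]
tool_rot: [3.112, 0.423, 0.003]
ft_force: [-0.1, -0.1, 0.7]
grip_width: 1.002
```

```bash
python3 -c "
from h import *
go([.603,-.257,.134])
for n in ('scene','top'):
  im,d=get_image(n)
  cv2.imwrite(f'pics/{n}7.png',cv2.resize(im[120:280,120:330,::-1] if n=='scene' else im[100:260,240:450,::-1],(788,600)))
"
```

```text
t 12.35 pos [ 0.6041 -0.2591  0.14  ] F [-0.1 -0.1  0.7] w 1.002
slide cm (now axes) [-0.05 -0.24  0.6 ] (target axes) [-0.04 -0.24  0.6 ] dr deg [ 0.08 -0.1   0.01]
```

View pics/scene7.png

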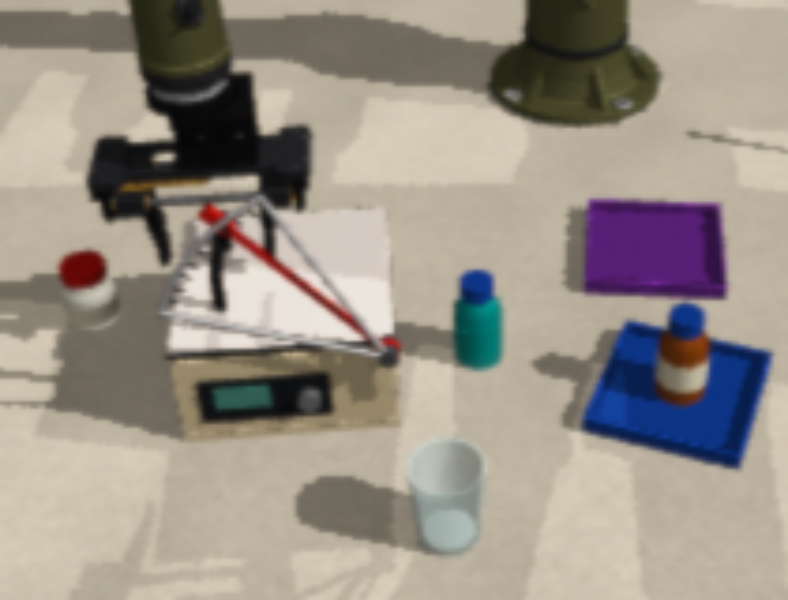

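View pics/top7.png

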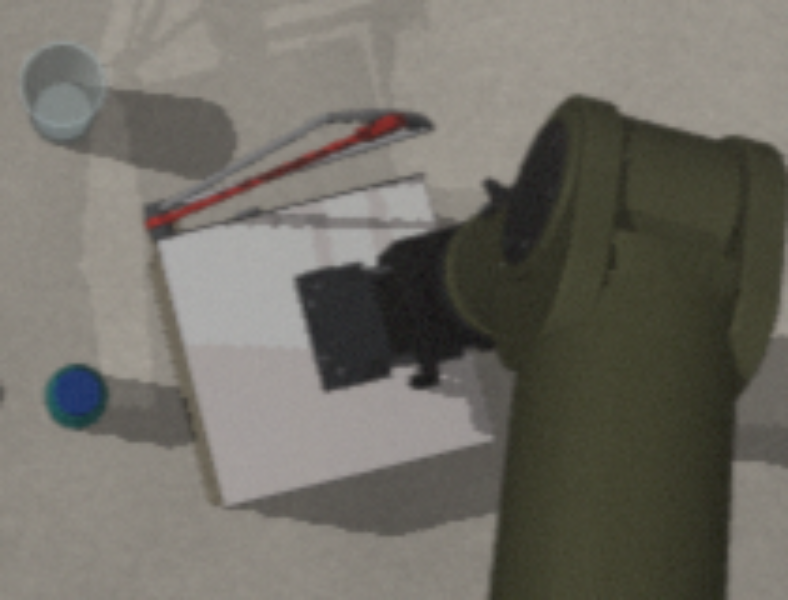

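The fingers straddle the bar at (165,250) and (268,240), with the wrist clear of pointer and wire. Going down a little and closing.

Emit:
move_arm --jaw '[60,120,180,255,255]' --slide '[[0,-0.2,0.5],[0,0,0],[0,0,0],[0,0,0],[0,0,0]]' --dr '[[0,0,0],[0,0,0],[0,0,0],[0,0,0],[0,0,0]]' --force 30

```text
time: 12.95
position: [0.6027, -0.2575, 0.1336]
tool_rot: [3.113, 0.422, 0.0]
ft_force: [0.3, 0.4, -1.1]
grip_width: 0.634
```

Emit:
move_arm --jaw '[255,255,255,255,255]' --slide '[[0,0,0],[0,0,0],[0,0,0],[0,0,0],[0,0,0]]' --dr '[[0,0,0],[0,0,0],[0,0,0],[0,0,0],[0,0,0]]'

```text
time: 13.45
position: [0.6027, -0.2573, 0.1335]
tool_rot: [3.113, 0.422, -0.0]
ft_force: [0.1, -0.8, -0.2]
grip_width: 0.174
```

```bash
python3 -c "
from h import *
go([.603,-.257,.134])
print(get_state()['joint_positions'])
print(get_state()['torque'])
"
```

```text
t 13.45 pos [ 0.6027 -0.2573  0.1335] F [ 0.1 -0.8 -0.2] w 0.174
slide cm (now axes) [ 0.04 -0.02 -0.05] (target axes) [ 0.04 -0.02 -0.05] dr deg [ 0.    0.   -0.02]
[ 0.71147677  0.42239014 -0.45220687  1.53445489  0.19136098  1.22880005
 -1.07158749]
[-0.00056714 -0.00720048 -0.0030757 ]
```

Emit:
move_arm --jaw '[255,255,255,255,255]' --slide '[[0,0,0],[0,0,0],[0,-0.157,-0.782],[0,-0.157,-0.782],[0,0,0]]' --dr '[[0,0,0],[0,0,0],[-3,0,0],[-3,0,0],[0,0,0]]' --force 45

```text
time: 13.95
position: [0.6018, -0.2542, 0.1507]
tool_rot: [3.006, 0.41, 0.022]
ft_force: [1.7, -3.8, -1.1]
grip_width: 0.125
```

```bash
cat >> h.py <<'E'
HINGE=np.array([.5642,-.1126,.107]); 
def lid(th_target=None,tilt=None):
    s=get_state(); A=R.from_rotvec(s["tool_rot"]).as_matrix()
    g=s["position"]-A[:,2]*.019-HINGE
    yc=np.array([-np.sin(YAW),np.cos(YAW),0]); xc=np.array([np.cos(YAW),np.sin(YAW),0])
    a,b=-g@yc,g[2]
    print("t",s["time"],"F",s["ft_force"].round(1),"T",s["torque"].round(2),"w",round(s["grip_width"],3),"lid angle from TCP",round(np.arctan2(b,a)-np.arctan2(.045,.150),4),"radius",round(np.hypot(a,b),4),"(0.1566) x",round(g@xc,4),"tool tilt",round(np.arctan2(-A[:,2]@yc,-A[2,2]),4),"q",s["joint_positions"].round(2))
E
python3 -c "
from h import *
lid()"
```

```text
t 13.95 F [ 1.7 -3.8 -1.1] T [-0.55 -0.16  0.01] w 0.125 lid angle from TCP 0.1173 radius 0.1574 (0.1566) x -0.0016 tool tilt 0.109 q [ 0.67  0.36 -0.45  1.59  0.26  1.19 -1.14]
```

Works as planned; continuing.

Emit:
move_arm --jaw '[255,255,255,255,255]' --slide '[[0,-0.157,-0.782],[0,-0.157,-0.782],[0,-0.157,-0.782],[0,-0.157,-0.782],[0,0,0]]' --dr '[[-3,0,0],[-3,0,0],[-3,0,0],[-3,0,0],[0,0,0]]'

```text
time: 14.45
position: [0.5985, -0.2424, 0.18]
tool_rot: [2.8, 0.382, 0.061]
ft_force: [0.5, -3.3, -0.4]
grip_width: 0.121
```

```bash
python3 -c "
from h import *
lid()"
```

```text
t 14.45 F [ 0.5 -3.3 -0.4] T [-0.33 -0.19  0.02] w 0.121 lid angle from TCP 0.3258 radius 0.1574 (0.1566) x -0.0016 tool tilt 0.3174 q [ 0.56  0.25 -0.44  1.69  0.44  1.13 -1.33]
```

Emit:
move_arm --jaw '[255,255,255,255,255]' --slide '[[0,-0.157,-0.782],[0,-0.157,-0.782],[0,-0.157,-0.782],[0,-0.157,-0.782],[0,0,0]]' --dr '[[-3,0,0],[-3,0,0],[-3,0,0],[-3,0,0],[0,0,0]]'

```text
time: 14.95
position: [0.5938, -0.2251, 0.206]
tool_rot: [2.595, 0.354, 0.094]
ft_force: [0.7, -3.1, -0.1]
grip_width: 0.124
```

Emit:
move_arm --jaw '[255,255,255,255,255]' --slide '[[0,-0.157,-0.782],[0,-0.157,-0.782],[0,-0.157,-0.782],[0,-0.157,-0.782],[0,0,0]]' --dr '[[-3,0,0],[-3,0,0],[-3,0,0],[-3,0,0],[0,0,0]]'

```text
time: 15.45
position: [0.5877, -0.2031, 0.2277]
tool_rot: [2.389, 0.326, 0.123]
ft_force: [2.0, -3.1, 2.0]
grip_width: 0.121
```

```bash
python3 -c "
from h import *
lid()
for n in ('scene','top'):
  im,d=get_image(n); np.savez(f'{n}8.npz',im=im,d=d)
  cv2.imwrite(f'pics/{n}8.png',cv2.resize(im[120:280,120:330,::-1] if n=='scene' else im[100:260,240:450,::-1],(788,600)))
"
```

```text
t 15.45 F [ 2.  -3.1  2. ] T [-0.11 -0.06  0.06] w 0.121 lid angle from TCP 0.7394 radius 0.1572 (0.1566) x -0.0015 tool tilt 0.734 q [ 0.34  0.15 -0.49  1.86  0.87  1.2  -1.8 ]
```

View pics/scene8.png

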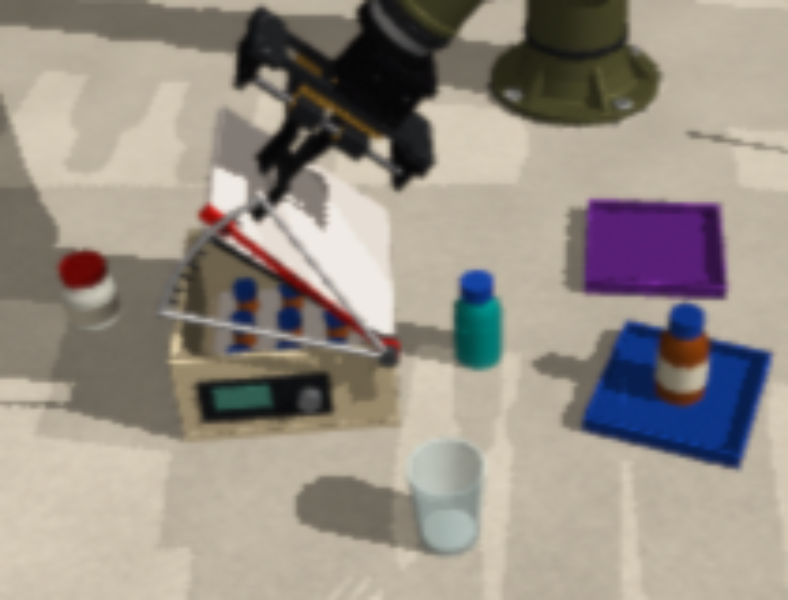

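View pics/top8.png

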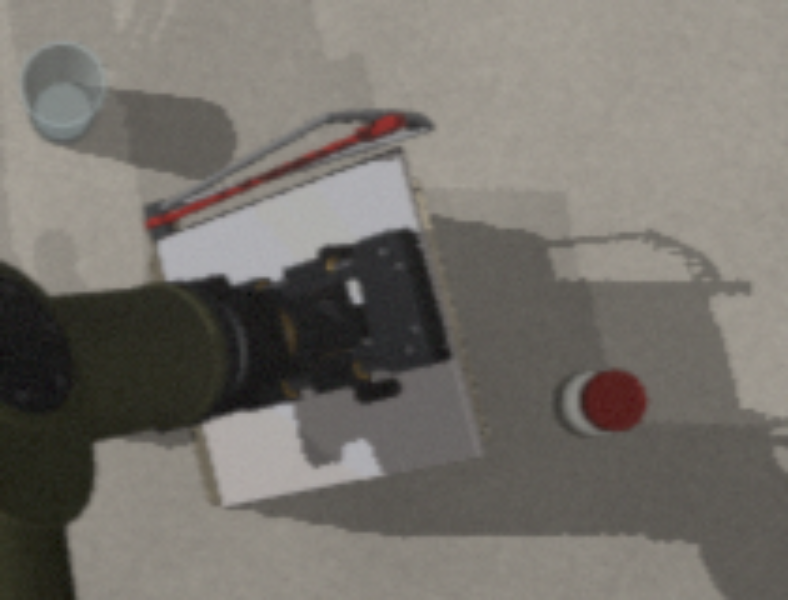

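```bash
cat > m3.py <<'E'
from h import *
import sys
from scipy.optimize import least_squares
k=sys.argv[1]
yc=np.array([-np.sin(YAW),np.cos(YAW),0]); xc=np.array([np.cos(YAW),np.sin(YAW),0])
th0=float(sys.argv[2])
for n in("top","scene"):
    z=np.load(f"{n}{k}.npz"); W=world(n,z["d"]); im=z["im"].astype(int)
    D=W-HINGE; X=D@xc; Y=-(D@yc); Z=D[...,2]
    al=Y*np.cos(th0)+Z*np.sin(th0); no=-Y*np.sin(th0)+Z*np.cos(th0)
    m=(abs(X)<.097)&(al>.01)&(al<.185)&(abs(no-.006)<.012)&(im.min(-1)>60)
    m=cv2.erode(m.astype(np.uint8),np.ones((3,3)))>0
    fit=lambda Y,Z:least_squares(lambda p:Z*np.cos(p[0])-Y*np.sin(p[0])-p[1],[th0,0],loss="soft_l1",f_scale=.002).x
    # plane incl x slope
    y,zz,x=Y[m],Z[m],X[m]
    r=least_squares(lambda p:zz*np.cos(p[0])-y*np.sin(p[0])-p[1]-p[2]*x,[th0,0,0],loss="soft_l1",f_scale=.002).x
    red=(im[...,0]>1.7*im[...,1])&(im[...,0]>1.7*im[...,2])&(im[...,0]>50)&(abs(X-.112)<.012)&(Y>.01)&(Y<.2)&(Z>.02)&(np.hypot(Y,Z)<.205)
    print(n,"lid n",m.sum(),"ang,off,xslope",r.round(4),"pointer n",red.sum(),fit(Y[red],Z[red]).round(4),"fixed3.3mm", least_squares(lambda p:Z[red]*np.cos(p[0])-Y[red]*np.sin(p[0])-.003,[.8],loss="soft_l1",f_scale=.002).x.round(4))
E
python3 m3.py 8 .74; python3 m3.py 0 0.0
```

```text
top lid n 1881 ang,off,xslope [ 7.361e-01  5.700e-03 -4.000e-04] pointer n 88 [0.8739 0.0031] fixed3.3mm [0.8748]
scene lid n 688 ang,off,xslope [ 0.7392  0.0081 -0.0022] pointer n 115 [0.8857 0.0009] fixed3.3mm [0.8707]
top lid n 3402 ang,off,xslope [-0.0002  0.0061  0.0005] pointer n 95 [0.8837 0.0021] fixed3.3mm [0.8774]
scene lid n 628 ang,off,xslope [-0.0018  0.006  -0.0013] pointer n 114 [0.8716 0.0029] fixed3.3mm [0.8709]
```

The lid fits at 0.737 rad (both cameras, and the arm reads 0.739) and the pointer at about 0.875, so 7.9° remain.

Emit:
move_arm --jaw '[255,255,255,255,255]' --slide '[[0,-0.157,-0.782],[0,-0.157,-0.782],[0,-0.095,-0.482],[0,0,0],[0,0,0]]' --dr '[[-3,0,0],[-3,0,0],[-1.85,0,0],[0,0,0],[0,0,0]]'

```text
time: 16.05
position: [0.5833, -0.1873, 0.2388]
tool_rot: [2.257, 0.305, 0.141]
ft_force: [1.4, -2.1, 2.3]
grip_width: 0.12
```

```bash
python3 -c "
from h import *
lid()
for n in ('scene','top'):
  L=[get_image(n) for _ in range(6)]
  im=np.mean([a for a,_ in L],0).astype(np.uint8); d=np.median([b for _,b in L],0)
  np.savez(f'{n}9.npz',im=im,d=d)
  cv2.imwrite(f'pics/{n}9.png',cv2.resize(im[140:230,150:270,::-1] if n=='scene' else im[100:260,240:450,::-1],(800,600)))
lid()
"; python3 m3.py 9 .875
```

```text
t 16.05 F [ 1.4 -2.1  2.3] T [ 0.25 -0.07  0.29] w 0.12 lid angle from TCP 0.8696 radius 0.1571 (0.1566) x -0.0015 tool tilt 0.8685 q [ 0.26  0.16 -0.51  1.91  1.01  1.28 -1.95]
t 16.65 F [ 2.8 -2.5  1.7] T [ 0.2  -0.23  0.27] w 0.123 lid angle from TCP 0.8734 radius 0.1571 (0.1566) x -0.0015 tool tilt 0.8702 q [ 0.26  0.16 -0.51  1.91  1.01  1.28 -1.95]
top lid n 1920 ang,off,xslope [ 8.726e-01  5.700e-03 -5.000e-04] pointer n 97 [0.8815 0.0021] fixed3.3mm [0.875]
scene lid n 717 ang,off,xslope [ 0.8692  0.0084 -0.0025] pointer n 142 [0.8767 0.0023] fixed3.3mm [0.8717]
```

View pics/scene9.png

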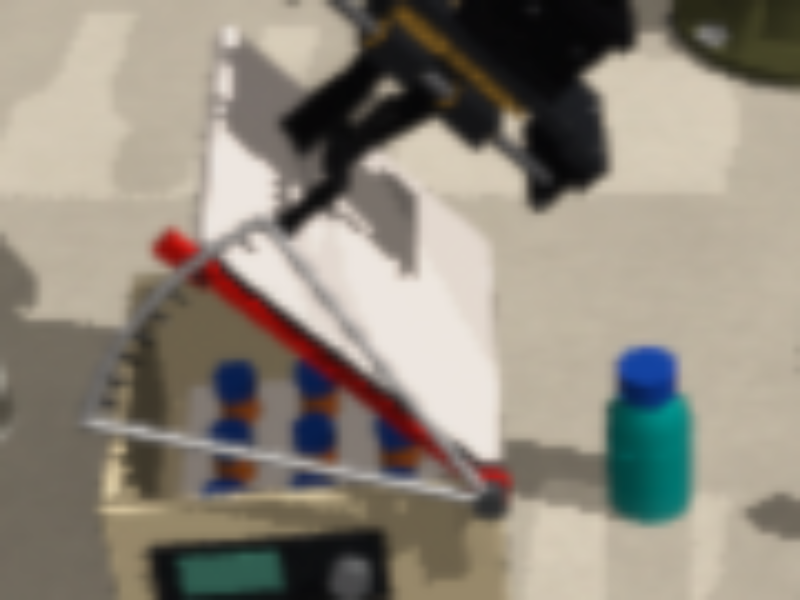

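```bash
cat > m4.py <<'E'
from h import *
from scipy.optimize import least_squares
yc=np.array([-np.sin(YAW),np.cos(YAW),0]); xc=np.array([np.cos(YAW),np.sin(YAW),0])
for n in("top","scene"):
  for k in("0","8","9"):
    z=np.load(f"{n}{k}.npz"); im=z["im"].astype(float)
    K,E,_=cam(n)
    v,u=np.mgrid[0:384,0:512]
    r=np.stack([(u-K[0,2])/K[0,0],-(v-K[1,2])/K[1,1],-np.ones_like(u,float)],-1)@E[:3,:3].T
    o=E[:3,3]-HINGE
    t=(.112-o@xc)/(r@xc); P=o+r*t[...,None]
    Y=-(P@yc); Z=P[...,2]
    rho=np.hypot(Y,Z); ang=np.arctan2(Z,Y)
    w=np.clip(im[...,0]-1.5*np.maximum(im[...,1],im[...,2]),0,None)
    m=(abs(ang-.875)<.25)&(rho>.05)&(rho<.19)&(w>5)
    # line fit weighted
    f=least_squares(lambda p:np.sqrt(w[m])*(Z[m]*np.cos(p[0])-Y[m]*np.sin(p[0])-p[1]),[.87,0],x_scale=[1,.01],loss="soft_l1",f_scale=.02).x
    print(n,k,m.sum(),f.round(4))
E
python3 m4.py
```

```text
top 0 80 [ 0.8674 -0.0048]
top 8 81 [ 0.8691 -0.0048]
top 9 87 [ 0.862  -0.0041]
scene 0 131 [0.8545 0.005 ]
scene 8 123 [ 0.882 -0.   ]
scene 9 146 [0.8725 0.0026]
```

View pics/top9.png

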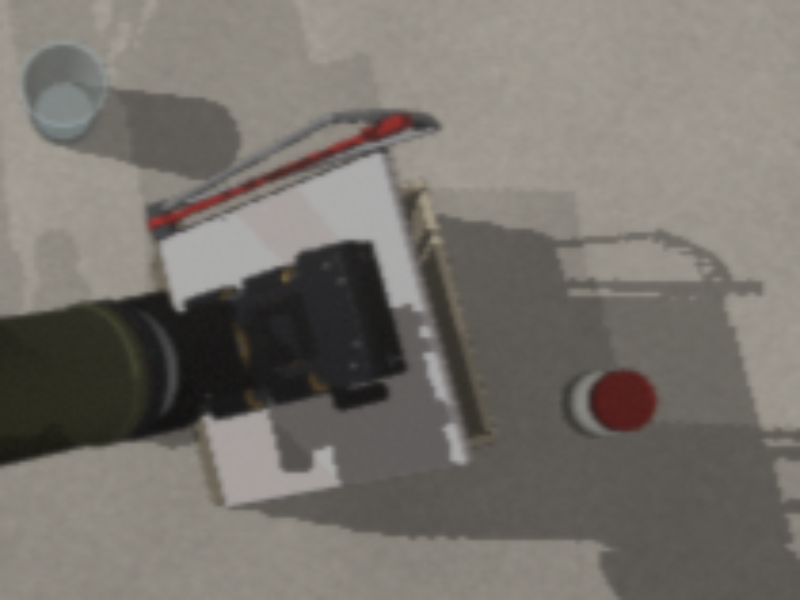

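The pointer estimates centre on about 0.872 and the lid is at 0.871–0.873, so they are aligned. In the top view the lid edge runs along the red bar, which is still at (150,222)–(405,122). One settling hold, a final check, then I'll hand in.

Emit:
move_arm --jaw '[255,255,255,255,255]' --slide '[[0,0,0],[0,0,0],[0,0,0],[0,0,0],[0,0,0]]' --dr '[[0,0,0],[0,0,0],[0,0,0],[0,0,0],[0,0,0]]'

```text
time: 17.15
position: [0.5831, -0.1868, 0.2391]
tool_rot: [2.255, 0.306, 0.142]
ft_force: [2.6, -2.2, 2.3]
grip_width: 0.124
```

```bash
python3 -c "
from h import *
lid()
im,d=get_image('scene'); W=world('scene',d)
for q in('bottle','beaker','jar','spatula'):
  for r in regions_of('scene',q)[:2]:
    Q=W[r['mask']];Q=Q[np.isfinite(Q[:,0])];print(q,round(r['score'],2),np.median(Q,0).round(3),np.percentile(Q[:,2],97).round(3))
lid()
print(close_job())
"
```

```text
t 17.15 F [ 2.6 -2.2  2.3] T [ 0.07 -0.24  0.24] w 0.124 lid angle from TCP 0.8735 radius 0.1571 (0.1566) x -0.0015 tool tilt 0.8703 q [ 0.26  0.16 -0.51  1.91  1.01  1.28 -1.95]
bottle 0.85 [ 0.561 -0.02   0.052] 0.096
bottle 0.75 [0.587 0.179 0.067] 0.101
beaker 0.56 [ 0.795 -0.008  0.058] 0.085
beaker 0.18 [ 0.599 -0.162  0.192] 0.26
jar 0.78 [ 0.566 -0.421  0.044] 0.071
spatula 0.8 [0.561 0.434 0.004] 0.02
t 17.4 F [ 2.5 -2.3  2.9] T [ 0.02 -0.19  0.25] w 0.125 lid angle from TCP 0.8736 radius 0.1571 (0.1566) x -0.0015 tool tilt 0.8703 q [ 0.26  0.16 -0.51  1.91  1.01  1.28 -1.95]
the job is handed in; nothing more can be done
None
```

The bottle stands upright in the blue tray, and the gripper is holding the lid open in line with the red pointer. I handed the job in at about 17.4 s.

- **Bottle:** I lifted it off the lid by its body and released it only after the force reading showed contact with the tray floor. Its top last measured 0.101 m, as expected when it stands on the tray floor.
- **Lid:** I raised it by the bar on an arc about the hinge, and it is held with a 45 N grip. It measured 0.869–0.874 rad from both cameras and the arm pose, and was steady over the last second.
- **Pointer:** Depth fits put it at about 0.871–0.886 rad. A second check from pixel lines scattered more widely (0.855–0.882), so its angle is good to about 0.01 rad.
- **Everything else:** The beaker, jar, spatula and turquoise bottle measured within about 3 mm of where they started. The pointer looked unmoved in the pictures. The wrist force readings I saw stayed below about 6 N.

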